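# Load the setting block into the part nest and lock it

## Task

The part nest on the bench needs the steel setting block locked in its pocket. Swing the nest's red-knobbed locking lever fully open, slide the block along the channel without lifting it until it drops into the pocket and lies flat on its floor, then swing the lever fully shut across the block. Leave the chrome sleeve, the collet and the black marker beside the nest where they are.

Things in the scene. Friction and masses are not known exactly. Their poses are not given: they have to be found in the camera images.
- nest: part nest, a fixed metal fixture with a railed channel leading into a pocket. Origin at table height, in the channel's middle plane, where the channel's deck ends and the pocket begins; x runs along the channel towards the pocket, y towards the lever's pivot, z up. Base plate 168 x 82 x 8 mm: x -105 to +63, y -32 to +50 mm
- gauge_block: plain steel setting block with two holes in its top, 24 x 37 x 25 mm (x, y, z), about 0.1 kg; origin at the centre of its underside, z up. It stands upright on the channel's deck, its long (y) axis along the channel, either way round. Pushed past the deck's end it tips into the pocket, and drops flat once its trailing face has cleared the deck
- pocket (a point): centre of the pocket's floor, at (20.25, 0, 8) mm in the nest's frame. Pocket x 0 to 40.5 mm (4 mm of play for the block), floor at z 8 mm, 6 mm below the deck; end wall x 40.5 to 52.5 mm, top at z 19 mm. A block flat in it has its top at z 33 mm
- channel (a point): middle of the channel's deck, at (-52.5, 0, 14) mm in the nest's frame. Deck x -105 to 0, top at z 14 mm; a block on it has its top at z 39 mm. Side rails along deck and pocket (x -98 to +53), inner faces 27.4 mm apart, each 10 mm thick, top at z 19 mm; the channel is open at its -x end
- lever (a joint): locking lever: steel arm with an upright red knob, turning about the vertical through lever_hinge; it stays where left (1.2 N at the knob moves it). 0 rad = fully open at its stop, arm along the nest's +x; 1.571 = fully shut at its stop, arm along the nest's -y, across the pocket; clockwise from above is positive. Starts part way, in the block's path
- lever_hinge (a point): point on the lever's axis at (20, 36, 35) mm in the nest's frame, at the arm's underside. Arm 14 mm wide with 20 mm discs at both ends, z 35 to 41 mm: it passes 2 mm over a block lying flat in the pocket; one left tilted gets in its way
- lever_knob (a point): centre of the top of the red knob, an upright pin 13 mm in diameter, 62 mm from the lever's axis, standing from z 41 to z 67 mm; push it from the side
- chrome_sleeve: bystander: chrome sleeve standing on end, 19 mm diameter, 30 mm tall, origin at the centre of its underside
- collet: bystander: small steel spring collet standing up, 18 mm diameter, 24 mm tall, origin at the centre of its underside
- marker_black: bystander: black-capped marker lying flat, 16 x 128 x 14 mm along its y, origin at the centre of its underside

How it is judged:
On the way, in this order (a step that is already met when the one before it is completed fails the run):
1. the lever is swung fully open (below 0.2 rad) (value of joint lever below 0.2 rad), for 0.2 s.
2. the block lies flat on the pocket's floor, the lever still out of its way (z of gauge_block in the frame of nest below 0.01 m and x of gauge_block in the frame of nest between 0.014 and 0.027 m and horizontal distance between gauge_block and pocket below 0.008 m and angle between gauge_block's own z axis and vertical below 0.06 rad and value of joint lever below 0.6 rad), for 0.2 s.
3. the lever is swung shut across the block (above 1.47 rad) (value of joint lever above 1.47 rad), for 0.2 s.
At the end, for the whole second after the job is handed in: The block rests flat in the pocket (underside within 2 mm of the pocket's floor, tilt under 0.06 rad, within 8 mm of the pocket's centre) and the lever is shut across it (above 1.47 of 1.571 rad) (z of gauge_block in the frame of nest below 0.01 m and x of gauge_block in the frame of nest between 0.014 and 0.027 m and horizontal distance between gauge_block and pocket below 0.008 m and angle between gauge_block's own z axis and vertical below 0.06 rad and value of joint lever above 1.47 rad and linear speed of gauge_block below 0.02 m/s); the robot touches nothing.
It fails at once if the block is lifted more than 10 mm above the channel's deck (z of gauge_block in the frame of nest above 0.024 m).
It fails at once if the chrome sleeve is moved more than 25 mm (distance of chrome_sleeve from where it was at the start of the episode above 0.025 m).
It fails at once if the collet is moved more than 25 mm (distance of collet from where it was at the start of the episode above 0.025 m).
It fails at once if the black marker is moved more than 25 mm (distance of marker_black from where it was at the start of the episode above 0.025 m).
It also fails if it takes over 58 s, if anything falls off the work surface, if the arm or the gripper's body presses on something with over 40 N, if the wrist force passes 120 N, or if a joint passes its speed limit or range.

## Robot

A 6-joint arm with a two-finger parallel gripper is mounted at the origin on a cart in front of the work surface, level with it; the furniture and walls round the work are solid. World frame = base frame: x ahead of the robot, y to its left, z up, the work surface at z = 0. Lengths are in m, angles in rad, forces in N, time in s.
With the tool pointing down it reaches from about 0.3 to 0.825 m from the base axis. Payload 5.4 kg.
Tool frame: the origin (TCP) lies on the centre line of the jaws, within the pads' length; the fingertips stand 22 mm ahead of it and the grasp point (between the pads) lies 3 mm ahead of it; x points along the fingers, z is the direction in which the jaws open and shut, and the axes are right-handed (so a half turn about x gives the same grasp; the last joint's range is limited). The gripper opens to 92 mm and grips with 3 to 60 N. Pads are 20 mm wide; open, the fingers measure 128 mm over their backs; the gripper's body (75 mm by 189 mm) begins 69 mm behind the grasp point.
Start: joints at [-1.523, 0.158, 1.597, -0, 1.386, -0.21], TCP at [0.147, -0.556, 0.237] pointing down, gripper open.
Joint ranges: [-2.91, 2.91], [-0.94, 2.29], [0.18, 2.7], [-1.29, 4.43], [0.17, 2.64], [-3, 3]. Speed limits (rad/s): [2.57, 2.57, 3.14, 3.14, 3.14, 3.14].

## Interface

Orientations are given as [roll, pitch, yaw] about the fixed x, y, z axes, in that order (R = Rz(yaw) Ry(pitch) Rx(roll)).
In Python, from cell import env gives the robot as it stands. The module is installed in compiled form; this text tells all that it offers.
- The arm moves only by the shell command python3 -m crank 'ROWS'. ROWS is JSON, one flat list of numbers, 5 for each row, row after row: the finger opening in m, from 0 to 0.0919, then the shift along the world's x, y, z in m, then the turn about the world's z in degrees. A call has 1 to 12 rows; each row shifts and turns the commanded pose from where the row before left it; what a row does not reach is not made up. A row lasts 1/10 s, in which the tool goes at most 50 mm and 8.59 degrees, less where a joint would pass 70% of its speed; a pose out of reach is approached as far as the arm can. A call with a gripper value outside its range is refused whole. The fingers move at their own pace and stop on an object; the grip force is fixed at half the most. Time passes only in rows, so rows that do not move let the fingers close. It gives the time, the measured TCP pose, the force and the opening at its end, in the units of the state.
- env.state(): the state, without advancing time (a new reading comes with each control period).
- env.get_image(name): name is "side" or "top" or "wrist"; returns (picture, depth): 480x640x3 uint8, red, green, blue; 480x640 float32, m along the optical axis (not along the pixel's ray), 0 where there is no reading.
- env.camera_params(name): a dict with "mtx" (3x3 intrinsics, pixels), "view" (4x4, takes a point from world to camera coordinates). Camera axes: x right, y down, z forward; pixel columns grow to the right and rows downward; lengths in m; the calibration is good to about 2 mm. A picture is of the moment at which its call begins: read the wrist's pose just before it. camera_params takes no time and is no camera call; for the wrist camera it gives the pose at the moment of the call.
- env.finish_job(): hands the job in, once; it reports no verdict.
The state is a dict: "time_s": time; "joint_pos": joint angles; "joint_vel": joint speeds; "joint_torque": joint torques, N m; "position": TCP position; "tcp_rot": TCP orientation; "ft_force": force on the tool from outside, world axes, zero at the start; "wrist_torque": the same for the moment, N m; "finger_gap": finger opening in m.
Only numpy, scipy, OpenCV 4.12 (cv2) and the standard library are available. Lean on these libraries where they do the work, as an engineer would, in place of code of your own. Each camera call takes 0.05 s, during which the arm holds its last target.

## Working session

There is one attempt and no reset: what is moved stays moved. The work goes in short steps, Python scripts to look and compute and a shell command to move; the robot and the scene stay as the last step left them, time stands still between calls to the robot, and variables do not carry over. Pictures are saved under pics/ and viewed, and the job is handed in when it is done.

```bash
mkdir -p pics; cat > h.py <<'E'
import numpy as np, cv2
from cell import env
def shot(n,tag):
    P=env.camera_params(n); im,d=env.get_image(n)
    cv2.imwrite(f'pics/{tag}.png',im[:,:,::-1]); np.savez(f'{tag}.npz',im=im,d=d,K=P['mtx'],V=P['view'])
def load(tag):
    z=np.load(f'{tag}.npz'); return z['im'],z['d'],z['K'],z['V']
def world(tag):
    im,d,K,V=load(tag); v,u=np.mgrid[:480,:640]
    p=np.stack([(u-K[0,2])/K[0,0]*d,(v-K[1,2])/K[1,1]*d,d],-1)
    T=np.linalg.inv(V); return im,d,p@T[:3,:3].T+T[:3,3]
def proj(K,V,p):
    p=np.atleast_2d(p); c=p@V[:3,:3].T+V[:3,3]; q=c@K.T; return q[:,:2]/q[:,2:]
E
python3 - <<'E'
from h import *
s=env.state(); print(s['time_s'],s['position'],s['tcp_rot'],s['finger_gap'])
shot('top','top0'); shot('side','side0')
for n in('top','side'): print(n,np.round(env.camera_params(n)['view'],3).tolist(),env.camera_params(n)['mtx'].tolist())
E
```

```text
0.0 [ 0.14655044 -0.55542706  0.2356425 ] [2.92454283 1.56897411 1.6115533 ] 0.09182038460993339
top [[0.007, -1.0, -0.001, -0.004], [-0.993, -0.007, -0.119, 0.564], [0.119, 0.002, -0.993, 0.84], [0.0, 0.0, 0.0, 1.0]] [[575.4915194545924, 0.0, 320.437460477257], [0.0, 575.4915194545924, 230.20106502903946], [0.0, 0.0, 1.0]]
side [[0.977, -0.213, 0.014, -0.553], [-0.093, -0.483, -0.871, 0.129], [0.192, 0.849, -0.492, 0.762], [0.0, 0.0, 0.0, 1.0]] [[460.2418120391001, 0.0, 323.7907010550615], [0.0, 460.2418120391001, 244.65333814501733], [0.0, 0.0, 1.0]]
```

View pics/top0.png

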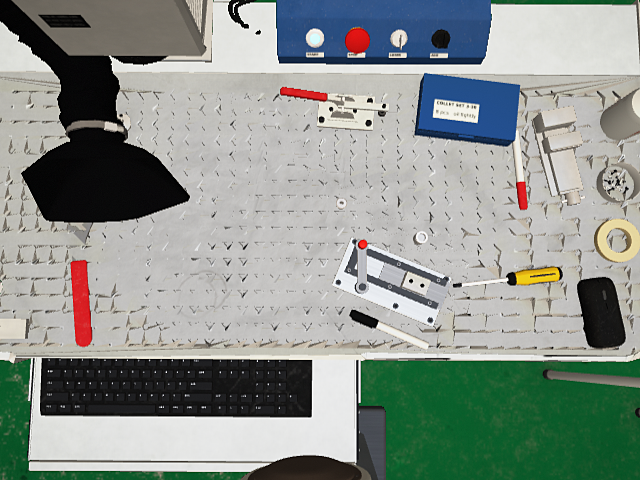

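View pics/side0.png

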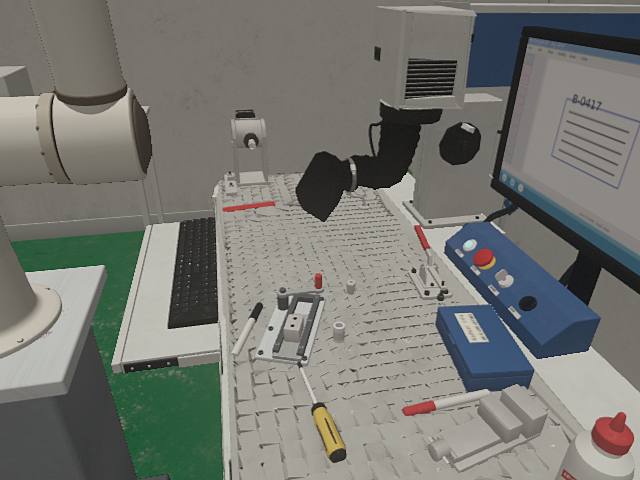

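```bash
python3 - <<'E'
from h import *
im,d,W=world('top0')
c=im[220:365,320:470,::-1]; cv2.imwrite('pics/crop0.png',cv2.resize(c,None,fx=5,fy=4,interpolation=cv2.INTER_CUBIC) if 0 else cv2.resize(c,(750,600*0+725))[:600] if 0 else cv2.resize(c,None,fx=4,fy=4,interpolation=cv2.INTER_CUBIC))
z=W[...,2]
for v in range(232,332,6): print(v,[int(round(1000*z[v,u])) for u in range(330,456,5)])
cv2.imwrite('pics/z0.png',cv2.resize(np.clip(z[220:365,320:470]*3500,0,255).astype(np.uint8),None,fx=4,fy=4,interpolation=cv2.INTER_NEAREST))
R=(im[...,0]>150)&(im[...,1]<80)
R[:220]=0;R[270:]=0;R[:,:340]=0;R[:,400:]=0
v,u=np.nonzero(R);print(u.mean(),v.mean(),len(u)); print(np.median(W[R],0),W[R][:,2].max())
E
```

```text
232 [3, 2, 0, 0, -1, 1, -3, -2, 1, 1, -4, 1, 1, -1, -2, 0, 1, 3, 31, -1, 1, -3, -1, -1, 1, -2]
238 [1, -1, -1, -1, -2, 0, -1, 0, 1, 1, -2, 2, 900, -2, -1, 900, -1, 25, 22, 26, 4, 2, 3, 0, -1, 0]
244 [2, -1, -1, 2, 9, 21, 66, 67, 0, 2, 0, 1, -1, 1, 2, 0, 0, -2, 13, 0, 1, -3, -1, 1, -2, 2]
250 [3, 3, -2, 1, 11, 17, 42, 43, 19, 9, 9, 2, -2, 0, -1, 0, 1, 1, -2, 1, 3, 0, 3, -2, 1, 1]
256 [2, -2, 0, 9, 10, 20, 39, 39, 14, 18, 19, 17, 7, 4, 1, 1, -3, -2, 1, -1, 1, -3, -2, -1, -3, -2]
262 [2, 4, 1, 7, 19, 23, 43, 41, 8, 10, 8, 19, 16, 19, 15, 6, 9, -1, 2, 3, 3, 2, -2, 2, -1, 0]
268 [0, -1, 8, 8, 20, 8, 38, 41, 7, 7, 10, 14, 14, 16, 16, 18, 19, 19, 7, 11, -1, -1, 0, 1, 1, 0]
274 [1, 2, 6, 10, 19, 17, 44, 41, 7, 9, 12, 15, 17, 17, 14, 23, 37, 20, 17, 19, 18, 7, 7, 0, 1, 2]
280 [-2, 6, 10, 6, 9, 10, 900, 42, 20, 19, 19, 16, 16, 15, 13, 41, 39, 37, 37, 40, 19, 18, 18, 20, 10, 1]
286 [1, 9, 8, 9, 6, 31, 48, 47, 8, 10, 18, 20, 20, 22, 21, 40, 40, 39, 39, 40, 16, 14, 14, 12, 1, 15]
292 [0, 0, 3, -1, 8, 9, 41, 42, 7, 6, 7, 6, 8, 21, 21, 18, 20, 28, 39, 40, 14, 14, 17, 18, -1, 1]
298 [2, 1, 4, 0, -1, 0, 4, 9, 5, 8, 8, 7, 11, 11, 6, 5, 18, 21, 17, 17, 13, 17, 12, 0, 3, -3]
304 [-1, 1, 1, 1, 1, 1, 3, 2, 3, 1, 10, 8, 9, 10, 6, 6, 6, 8, 11, 18, 18, 19, 15, 2, 0, 3]
310 [-2, -1, 1, 1, 0, 8, 2, 1, 3, 2, 1, 1, 3, 6, 8, 12, 7, 5, 8, 4, 9, 6, -1, 0, 2, -3]
316 [-1, 0, 0, 0, 12, 10, 13, 13, 1, 0, 1, 2, -3, 0, 2, 0, 10, 8, 10, 11, 9, 10, 1, 1, 3, 9]
322 [0, -2, -1, 2, 1, 1, 5, 15, 13, 14, 11, 4, 0, 1, 0, -4, 1, 0, -2, 6, 8, 2, 0, 2, 4, 5]
328 [0, 0, 2, -4, 1, 6, 0, 1, 0, 10, 12, 12, 11, 12, 0, 0, -2, 2, 0, -1, -2, 5, 1, 6, 7, 1]
362.6111111111111 243.61111111111111 54
[ 0.54062385 -0.061471    0.06701769] 0.07026451290906177
```

View pics/crop0.png

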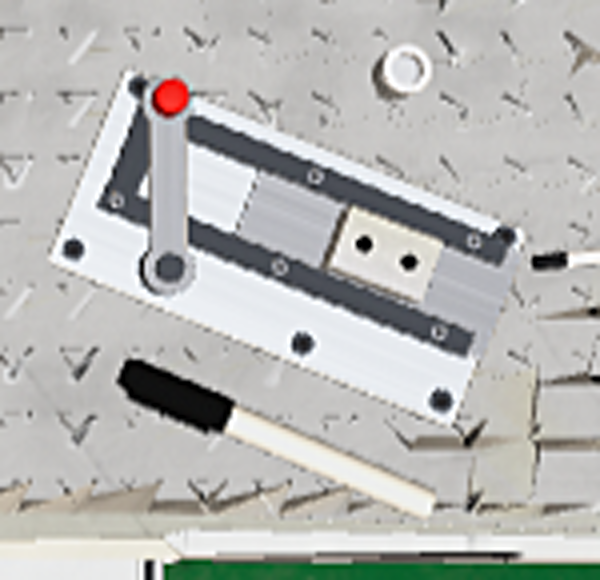

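View pics/z0.png

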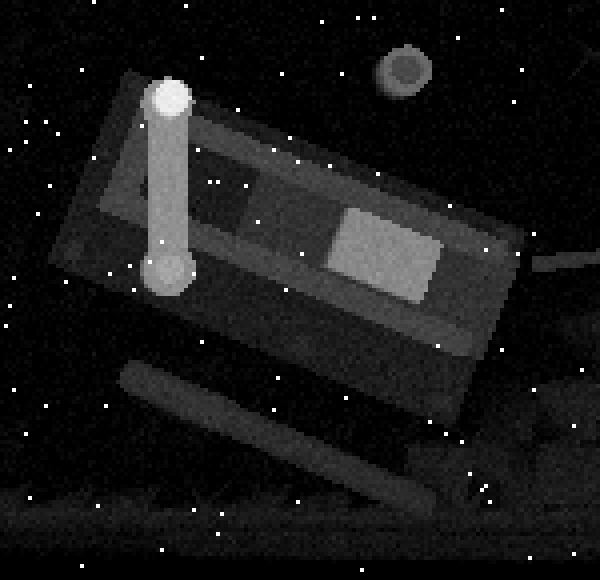

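```bash
cat > fit.py <<'E'
from h import *
from scipy.optimize import minimize
im,d,W=world('top0')
w=W[225:345,325:465].reshape(-1,3); w=w[(np.abs(w[:,2])<.1)]
def model(x,y):
    z=np.zeros_like(x)
    s=lambda m,h: np.where(m,h,z)
    z=s((x>-105)&(x<63)&(y>-32)&(y<50),8.)
    z=np.where((x>-105)&(x<0)&(abs(y)<13.7),14.,z)
    z=np.where((x>-98)&(x<53)&(abs(y)>13.7)&(abs(y)<23.7),19.,z)
    z=np.where((x>40.5)&(x<52.5)&(abs(y)<13.7),19.,z)
    return z
g=w[w[:,2]<.026]
def loc(p,w): 
    c,s=np.cos(p[2]),np.sin(p[2]); dx,dy=w[:,0]-p[0],w[:,1]-p[1]
    return 1000*(c*dx+s*dy),1000*(-s*dx+c*dy)
def cost(p):
    p=[p[0],p[1],p[2]]
    x,y=loc(p,g); m=(x>-115)&(x<75)&(y>-42)&(y<55)
    return np.mean(np.minimum(abs(g[:,2]*1000-model(x,y)),6)[(x>-125)]) if 0 else np.mean(np.where(m,np.minimum(abs(g[:,2]*1000-model(x,y)),6),np.minimum(abs(g[:,2]*1000),6)))
best=None
for yaw in np.radians([105,110,115,65,70,75]):
  for x0 in(.49,.51,.53):
    for y0 in(-.13,-.1,-.07):
      r=minimize(cost,[x0,y0,yaw],method='Nelder-Mead',options=dict(xatol=1e-5,fatol=1e-5,initial_simplex=[[x0,y0,yaw],[x0+.01,y0,yaw],[x0,y0+.01,yaw],[x0,y0,yaw+.1]]))
      if best is None or r.fun<best.fun: best=r
print(best.x,np.degrees(best.x[2]),best.fun)
p=best.x; np.save('nest.npy',p)
x,y=loc(p,w); z=w[:,2]*1000
m=(z>35)&(z<45)&(abs(y)<20)&(x<-5); print('block',np.median(x[m]),np.median(y[m]),np.percentile(x[m],[2,98]),np.percentile(y[m],[2,98]),m.sum())
m=(z>60)&(z<75); print('knob',x[m].mean(),y[m].mean(), 'ang',np.arctan2(-(y[m].mean()-36),x[m].mean()-20),np.hypot(y[m].mean()-36,x[m].mean()-20))
def w2(x,y,z=0):
    c,s=np.cos(p[2]),np.sin(p[2]); return np.array([p[0]+(c*x-s*y)/1000,p[1]+(s*x+c*y)/1000,z/1000])
for t in('top0','side0'):
    im,_,K,V=load(t); im=im[:,:,::-1].copy()
    L=[[(-105,-32,8),(63,-32,8),(63,50,8),(-105,50,8)],[(-98,-13.7,19),(40.5,-13.7,19),(40.5,13.7,19),(-98,13.7,19)],[(-98,-23.7,19),(53,-23.7,19),(53,23.7,19),(-98,23.7,19)]]
    a,b=(320,220) if t=='top0' else (220,250)
    cr=cv2.resize(im[b:b+145,a:a+150],None,fx=5,fy=4 if 0 else 5,interpolation=cv2.INTER_CUBIC)[:,:] 
    for l in L:
        q=proj(K,V,np.array([w2(*i) for i in l])); cv2.polylines(cr,[np.int32((q-[a,b]+.5)*5)],True,(0,0,255),1)
    cv2.imwrite(f'pics/fit_{t}.png',cr[:600])
E
python3 fit.py; python3 - <<'E'
from h import *
im,d,W=world('top0')
for n,(u,v) in dict(sleeve=(421,237),collet=(341,203)).items(): print(n,W[v-2:v+3,u-2:u+3].reshape(-1,3)[:, :].tolist()[::6])
E
```

```text
[ 0.50500218 -0.09380167  1.18732705] 68.02882862124024 1.8692169155850489
block -52.7308820439671 0.4651136272947921 [-70.61434441 -34.80326067] [-11.33924398  11.93359038] 408
knob 43.70991762656266 -20.774087893540994 ang 1.175194328657728 61.52606967783579
sleeve [[0.559337274780545, -0.15104171086592819, 0.02149770401157669], [0.5578138185347657, -0.15257517440235718, 0.021392512556216547], [0.5563956528860645, -0.15427664600480845, 0.0203207916937288], [0.5547874408355511, -0.15567371639210967, 0.02099772081836504], [0.5532270078767412, -0.1571434202603789, 0.02124887053892266]]
collet [[0.6107095936662739, -0.027834869246756384, 0.02567184319767646], [0.6107150987847575, -0.02967667482361897, 0.01650382488250024], [0.6108598744472603, -0.031585016820079824, 0.006316598698376641], [0.6102263188130138, -0.033367941547032896, 0.0006023271188392298], [0.6050378629345077, -0.034130038502432264, 0.022488107394860735]]
```

View pics/fit_top0.png

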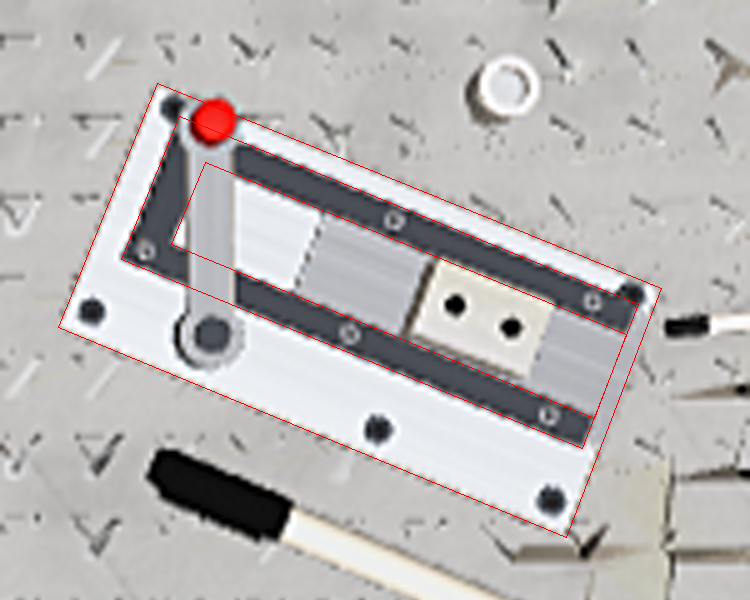

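View pics/fit_side0.png

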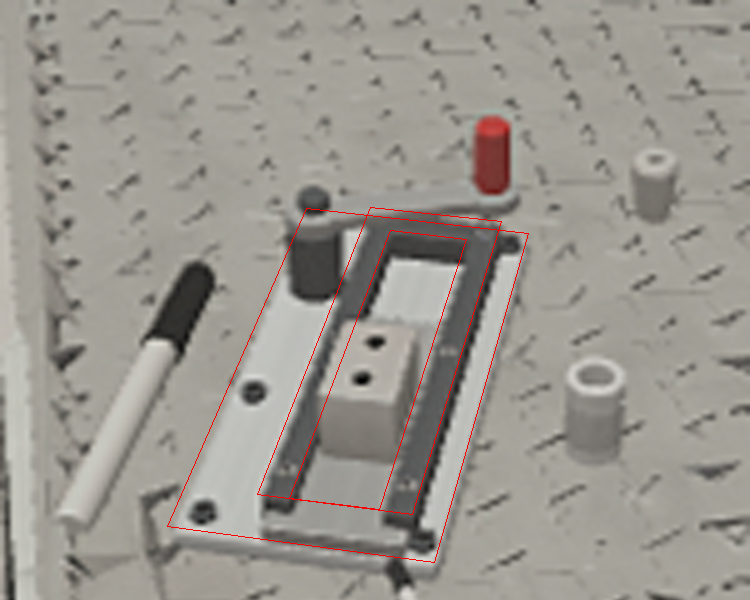

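```bash
python3 - <<'E'
from h import *
from scipy.spatial.transform import Rotation as Ro
s=env.state(); R=Ro.from_euler('xyz',s['tcp_rot']).as_matrix(); print(R.round(3), np.degrees(np.arctan2(R[1,2],R[0,2])))
p=np.load('nest.npy')
def w2(x,y):
    c,s=np.cos(p[2]),np.sin(p[2]); return np.round(1000*np.array([p[0]+(c*x-s*y)/1000,p[1]+(s*x+c*y)/1000]),1)
for t in(1.18,.9,.6,.3,0,-.03,.4,.8,1.2,1.571,1.6): print(t,w2(20+62*np.cos(t),36-62*np.sin(t)))
print('push',[ (x,w2(x,0)) for x in(-95,-73,2)])
print(s['joint_pos'],s['position'])
E
```

```text
[[-0.     0.967  0.255]
 [ 0.002  0.255 -0.967]
 [-1.     0.    -0.002]] -75.22901995033611
1.18 [541.1 -61.3]
0.9 [538.6 -44.2]
0.6 [530.7 -27.4]
0.3 [518.3 -13.7]
0 [502.3  -4.3]
-0.03 [500.6  -3.6]
0.4 [522.9 -17.9]
0.8 [536.5 -38.4]
1.2 [541.1 -62.6]
1.571 [536.6 -85. ]
1.6 [535.9 -86.7]
push [(-95, array([ 469.5, -181.9])), (-73, array([ 477.7, -161.5])), (2, array([505.8, -91.9]))]
[-1.52309901e+00  1.58958402e-01  1.59805521e+00  8.43128426e-06
  1.38620982e+00 -2.10106199e-01] [ 0.14655416 -0.55548292  0.23575846]
```

```bash
python3 -m crank '[0.03,0.03,0.038,0,6.5,0.03,0.03,0.038,0,6.5,0.03,0.03,0.038,0,0,0.03,0.03,0.038,0,0,0.03,0.03,0.038,0,0,0.03,0.03,0.038,0,0,0.03,0.03,0.038,0,0,0.03,0.03,0.038,0,0,0.03,0.03,0.038,0,0,0.03,0.03,0.038,0,0,0.03,0.03,0.038,-0.02,0,0.03,0.03,0.038,-0.02,0]'; python3 -m crank '[0.03,0.0345,0.0382,-0.03,0,0.03,0,0,-0.03,0,0.03,0,0,0,0]'
python3 - <<'E'
from h import *
shot('wrist','w1'); shot('side','s1'); print(env.state()['position'],env.state()['joint_pos'])
E
```

```text
time_s: 1.3
position: [0.5051, -0.1017, 0.1983]
tcp_rot: [0.571, 1.569, -0.515]
ft_force: [0.2, -1.0, 0.0]
finger_gap: 0.0297
time_s: 1.6
position: [0.5297, -0.0691, 0.1384]
tcp_rot: [-2.394, 1.561, 2.806]
ft_force: [-0.7, 0.4, -0.2]
finger_gap: 0.0301
[ 0.53221587 -0.07147763  0.14310568] [-3.58598788e-01  1.53937452e-01  1.79492341e+00 -1.54411862e-04
  1.19436346e+00  7.27795217e-01]
```

View pics/w1.png

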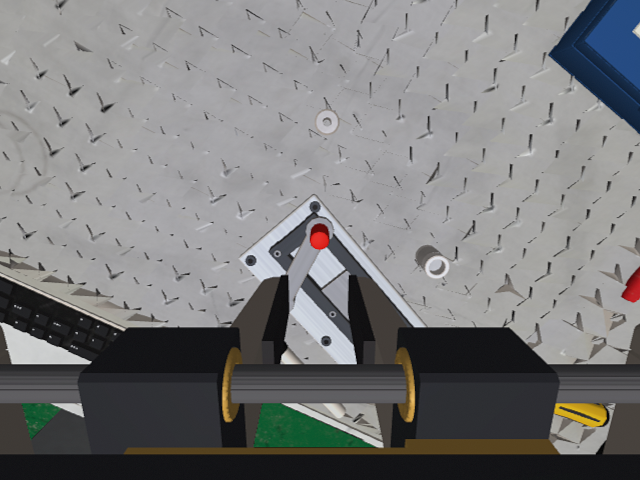

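View pics/s1.png

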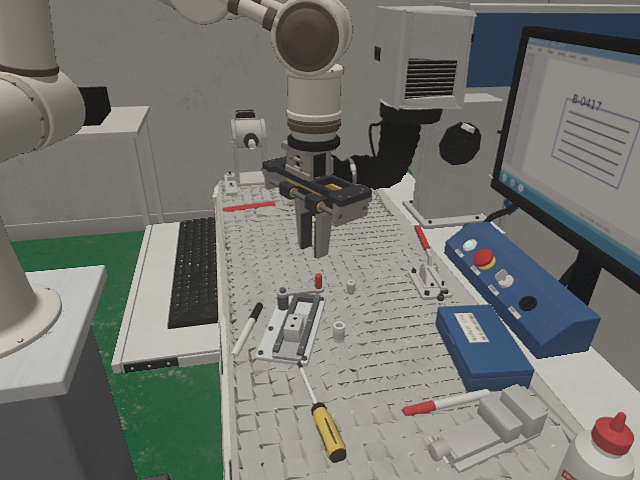

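```bash
python3 -m crank '[0.03,0,0,0,0,0.03,0,0,0,0]'; python3 - <<'E'
from h import *
from scipy.spatial.transform import Rotation as Ro
s=env.state(); print(s['position'])
im,d,K,V=load('w1')
im,d,W=world('w1')
R=(im[...,0]>150)&(im[...,1]<60)&(im[...,2]<60); R[:200]=0;R[270:]=0;R[:,:280]=0;R[:,350:]=0
P=W[R]; P=P[P[:,2]>.06]; print('knob top',np.median(P,0),len(P))
T=Ro.from_euler('xyz',s['tcp_rot']).as_matrix();print(np.degrees(np.arctan2(T[1,2],T[0,2])))
p=np.load('nest.npy')
E
```

```text
time_s: 1.9
position: [0.5336, -0.0725, 0.1452]
tcp_rot: [0.723, 1.567, -0.365]
ft_force: [-0.3, 0.7, 0.4]
finger_gap: 0.0298
[ 0.53361784 -0.07253688  0.14518015]
knob top [ 0.54301745 -0.06259374  0.0677385 ] 255
-62.31129327291416
```

```bash
python3 -m crank '[0.03,0.0084,0.0105,0,0,0.03,0,0,-0.02,0,0.03,0,0,-0.02,0,0.03,0,0,-0.02,0,0.03,0,0,-0.014,0,0.03,0,0,0,0,0.03,0,0,0,0]'; python3 - <<'E'
from h import *
shot('side','s2'); print(env.state()['position'])
im,d,K,V=load('s2'); cv2.imwrite('pics/s2c.png',cv2.resize(im[200:380,200:400,::-1],None,fx=3,fy=3,interpolation=cv2.INTER_CUBIC))
E
```

```text
time_s: 2.6
position: [0.5417, -0.0609, 0.0698]
tcp_rot: [0.881, 1.57, -0.205]
ft_force: [0.8, 0.5, 0.3]
finger_gap: 0.0299
[ 0.54215917 -0.06105204  0.07038015]
```

View pics/s2c.png

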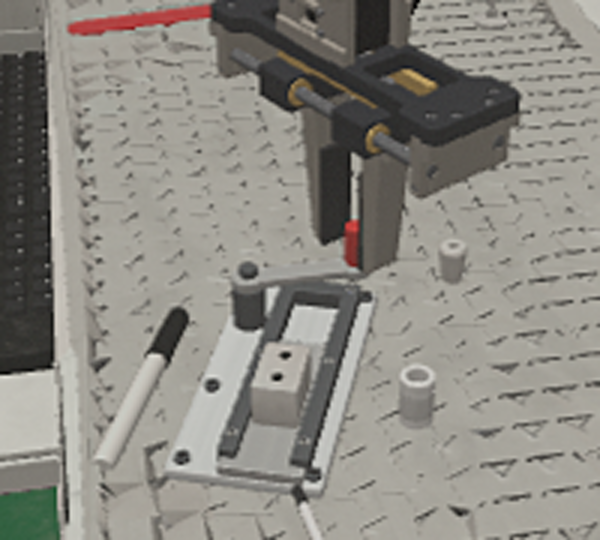

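```bash
python3 -m crank '[0.02,0,0,0,0,0.02,0,0,0,0,0.02,-0.001,0.0085,0,0,0.02,-0.0015,0.0086,0,0,0.02,-0.0035,0.0084,0,0,0.02,-0.0044,0.0084,0,0,0.02,-0.0058,0.0072,0,0,0.02,-0.0066,0.0065,0,0,0.02,-0.0078,0.0052,0,0,0.02,-0.0082,0.0042,0,0,0.02,-0.003,0.0013,0,0,0.02,0,0,0,0]'; python3 - <<'E'
from h import *
shot('side','s3'); print(env.state()['position'],env.state()['ft_force'])
im,d,K,V=load('s3'); cv2.imwrite('pics/s3c.png',cv2.resize(im[200:380,200:400,::-1],None,fx=3,fy=3,interpolation=cv2.INTER_CUBIC))
E
```

```text
time_s: 3.85
position: [0.4998, -0.0032, 0.0695]
tcp_rot: [0.558, 1.567, -0.528]
ft_force: [4.8, -2.6, -2.9]
finger_gap: 0.0201
[ 0.49986043 -0.00317201  0.0695072 ] [ 4.2549469  -2.08002175 -2.28891999]
```

View pics/s3c.png

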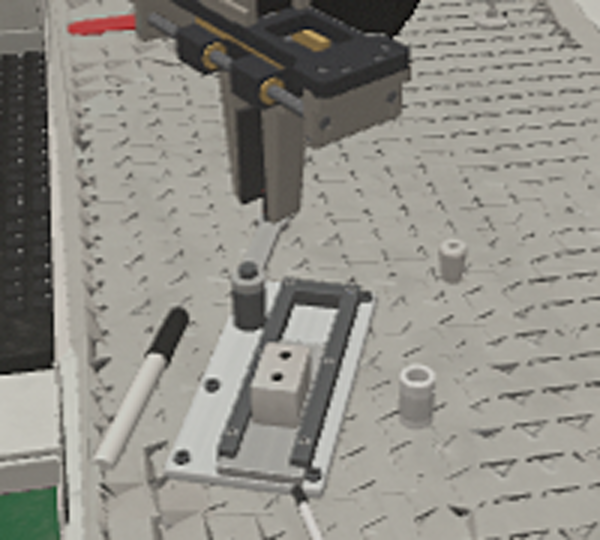

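```bash
python3 -m crank '[0.03,0.001,-0.0005,0,0,0.03,0,0,0.03,0,0.03,0,0,0.03,0,0,-0.006,-0.0358,0,8,0,-0.006,-0.0358,0,8,0,-0.006,-0.0358,0,8,0,-0.006,-0.0358,0,8,0,-0.006,-0.0358,0,8,0,0,0,0,0,0,0,0,0,0]'; python3 - <<'E'
from h import *
from scipy.spatial.transform import Rotation as Ro
shot('side','s4');shot('top','top4');s=env.state(); print(s['position'],s['ft_force'],s['finger_gap'])
T=Ro.from_euler('xyz',s['tcp_rot']).as_matrix();print(np.degrees(np.arctan2(T[1,2],T[0,2])))
im,d,K,V=load('s4'); cv2.imwrite('pics/s4c.png',cv2.resize(im[180:380,200:400,::-1],None,fx=3,fy=3,interpolation=cv2.INTER_CUBIC))
im,d,K,V=load('top4'); cv2.imwrite('pics/t4c.png',cv2.resize(im[220:365,320:470,::-1],None,fx=4,fy=4,interpolation=cv2.INTER_CUBIC))
E
```

```text
time_s: 4.9
position: [0.4696, -0.1818, 0.1287]
tcp_rot: [2.678, 1.569, 2.287]
ft_force: [-0.2, -0.0, 1.0]
finger_gap: 0.0004
[ 0.46999338 -0.1807349   0.12875282] [-0.05817136  0.00445909 -0.94497036] 0.00022445476714775942
-22.267673400326974
```

View pics/s4c.png

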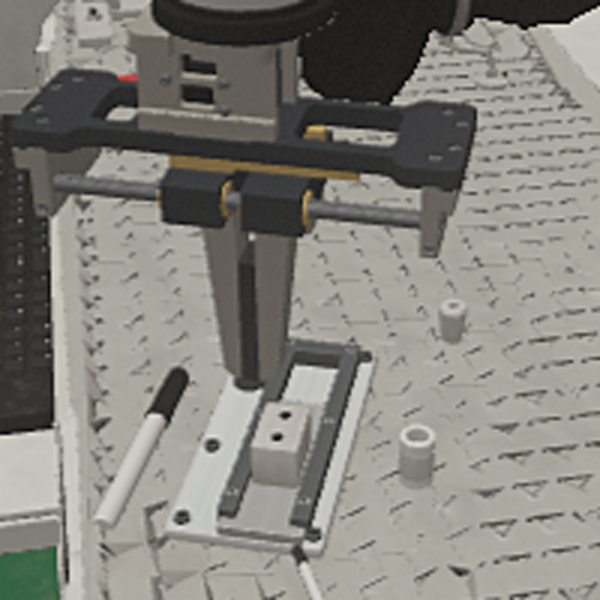

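View pics/t4c.png

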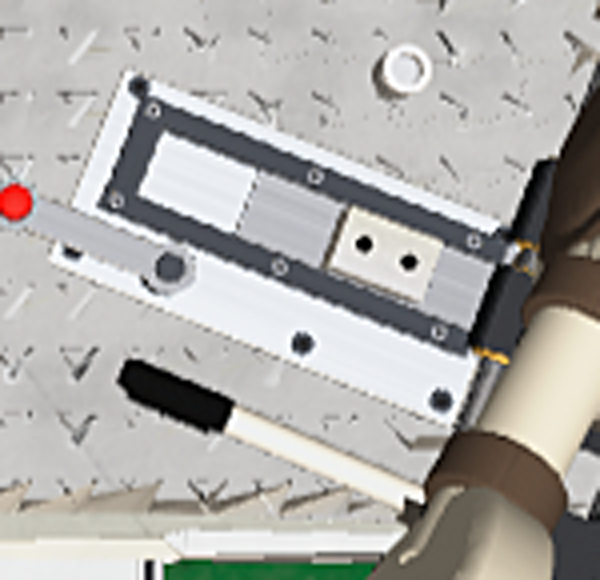

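```bash
python3 -m crank '[0,0,0,-0.03,0,0,0,0,-0.03,0,0,0,0,-0.025,0,0,0,0,0,0]'; python3 -m crank '[0,0.003,0.0074,0,0,0,0.003,0.0074,0,0,0,0.003,0.0074,0,0,0,0.003,0.0074,0,0,0,0.003,0.0074,0,0,0,0.003,0.0074,0,0,0,0.003,0.0074,0,0,0,0,0,0,0]';  python3 - <<'E'
from h import *
shot('side','s5');shot('top','top5');s=env.state(); print(s['position'],s['ft_force'],s['finger_gap'])
im,d,K,V=load('s5'); cv2.imwrite('pics/s5c.png',cv2.resize(im[220:380,230:380,::-1],None,fx=4,fy=3.75,interpolation=cv2.INTER_CUBIC))
im,d,K,V=load('top5'); cv2.imwrite('pics/t5c.png',cv2.resize(im[220:365,320:470,::-1],None,fx=4,fy=4,interpolation=cv2.INTER_CUBIC))
E
```

```text
time_s: 5.4
position: [0.4684, -0.1793, 0.0412]
tcp_rot: [2.889, 1.564, 2.502]
ft_force: [-0.1, 0.6, 0.3]
finger_gap: 0.0006
time_s: 6.2
position: [0.4915, -0.129, 0.044]
tcp_rot: [2.281, 1.57, 1.894]
ft_force: [-0.4, -1.3, -0.1]
finger_gap: 0.0004
[ 0.49116619 -0.12971306  0.04389361] [ 0.59024822 -0.34582656 -0.95733192] 0.00047892753890154907
```

View pics/s5c.png

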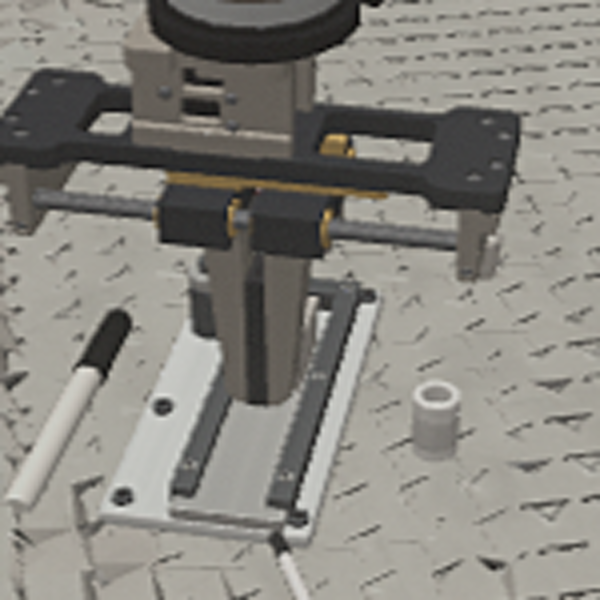

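View pics/t5c.png

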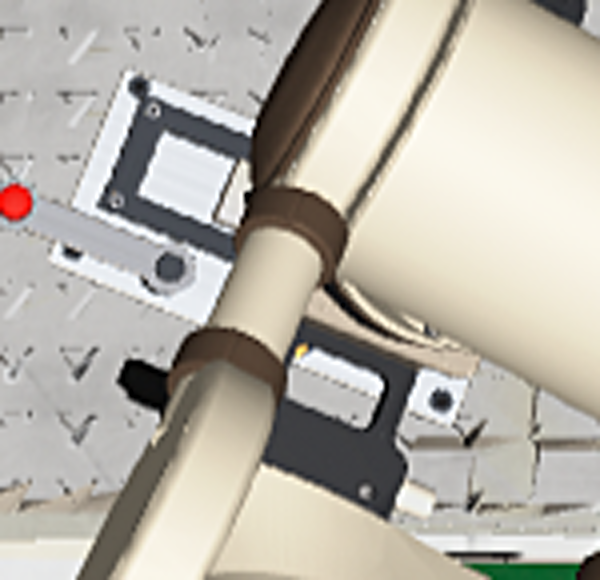

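```bash
cat > m.py <<'E'
import sys
from h import *
def nl(tag):
    im,d,W=world(tag); p=np.load('nest.npy'); w=W.reshape(-1,3); c,s=np.cos(p[2]),np.sin(p[2]); dx,dy=w[:,0]-p[0],w[:,1]-p[1]
    return 1000*(c*dx+s*dy),1000*(-s*dx+c*dy),w[:,2]*1000
x,y,z=nl(sys.argv[1])
m=(abs(y)<10)&(z>27)&(z<46)&(x>-40)&(x<60)
print(m.sum(),np.percentile(x[m],[2,50,98]))
for a in range(-30,45,3):
    k=m&(x>=a)&(x<a+3)
    if k.sum(): print(a,k.sum(),round(float(np.median(z[k])),1))
p=np.load('nest.npy'); s=env.state()['position']; c,t=np.cos(p[2]),np.sin(p[2]); dx,dy=s[0]-p[0],s[1]-p[1]
print('tcp nest',1000*(c*dx+t*dy),1000*(-t*dx+c*dy))
E
python3 m.py top5
```

```text
79 [ 2.40650681  7.06984592 10.7476171 ]
0 7 38.8
3 22 38.9
6 26 38.5
9 24 37.7
tcp nest -38.47982966556968 -0.6047760200226029
```

```bash
python3 -m crank '[0,0.0019,0.0046,0,0,0,0.0019,0.0046,0,0,0,0.0019,0.0046,0,0,0,0.0019,0.0046,0,0,0,0.0011,0.0028,0,0,0,0,0,0,0]';  python3 - <<'E'
from h import *
shot('side','s6');shot('top','top6');s=env.state(); print(s['position'],s['ft_force'],s['finger_gap'])
im,d,K,V=load('s6'); cv2.imwrite('pics/s6c.png',cv2.resize(im[220:380,230:380,::-1],None,fx=4,fy=3.75,interpolation=cv2.INTER_CUBIC))
im,d,K,V=load('top6'); cv2.imwrite('pics/t6c.png',cv2.resize(im[220:365,320:470,::-1],None,fx=4,fy=4,interpolation=cv2.INTER_CUBIC))
E
python3 m.py top6
```

```text
time_s: 6.9
position: [0.5001, -0.1084, 0.0441]
tcp_rot: [2.388, 1.57, 2.001]
ft_force: [0.5, -0.2, -0.5]
finger_gap: -0.0002
[ 0.5000603  -0.10883649  0.04413719] [0.62076634 0.00651063 0.71684419] 0.00034519795530332375
2 [35.23483074 35.36428568 35.49374063]
33 2 33.8
tcp nest -15.791833469622777 -1.0421657786355132
```

View pics/t6c.png

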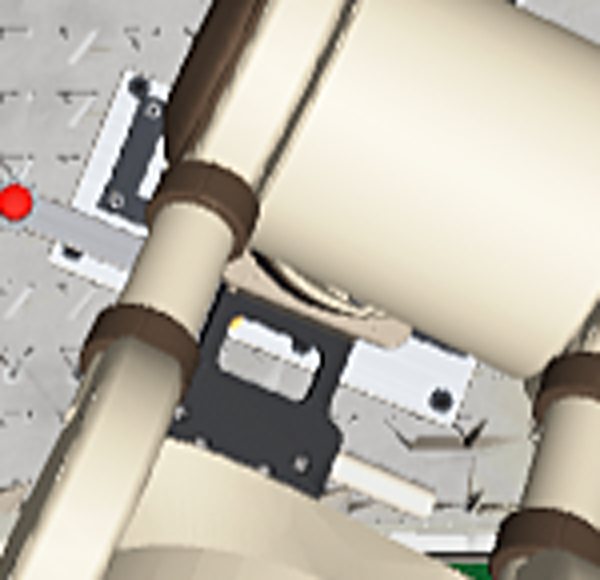

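```bash
python3 -m crank '[0,0.0007,0.0019,0,0,0,0.0007,0.0019,0,0,0,0.0005,0.0009,0,0,0,0,0,0,0,0,0,0,0,0]';  python3 - <<'E'
from h import *
shot('side','s7');s=env.state(); print(s['position'],s['ft_force'],s['finger_gap'])
im,d,K,V=load('s7'); cv2.imwrite('pics/s7c.png',cv2.resize(im[240:340,240:360,::-1],None,fx=6,fy=6,interpolation=cv2.INTER_CUBIC))
E
```

```text
time_s: 7.5
position: [0.502, -0.1043, 0.0443]
tcp_rot: [1.399, 1.571, 1.011]
ft_force: [-0.1, 0.2, -0.2]
finger_gap: 0.0004
[ 0.50206291 -0.10434864  0.04427635] [ 0.25045023 -0.64373395  0.74805715] 0.0005201118941548057
```

View pics/s7c.png

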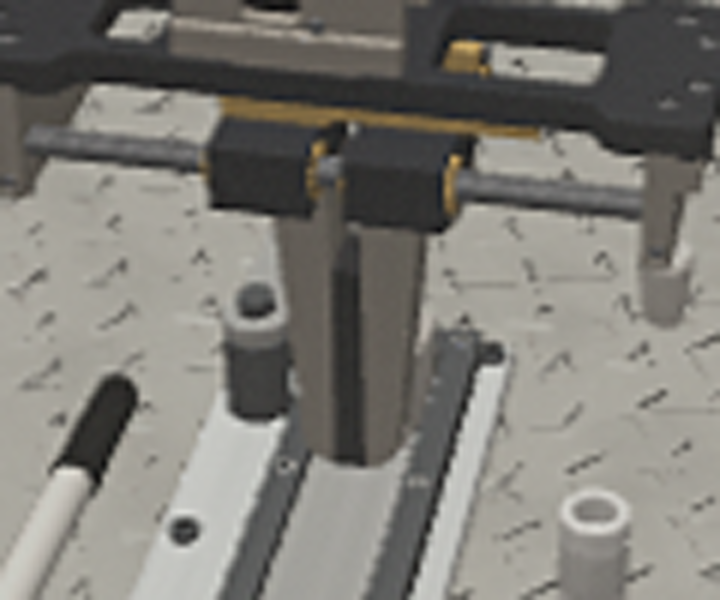

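```bash
python3 -m crank '[0,-0.0075,-0.0185,0,0,0,-0.0075,-0.0185,0.03,0,0,-0.0075,-0.0185,0.03,0,0,-0.0075,-0.0185,0.03,0,0,0,0,0,0]';  python3 - <<'E'
from h import *
shot('side','s8');shot('top','top8');s=env.state(); print(s['position'])
im,d,K,V=load('s8'); cv2.imwrite('pics/s8c.png',cv2.resize(im[240:380,240:360,::-1],None,fx=4,fy=4,interpolation=cv2.INTER_CUBIC))
im,d,K,V=load('top8'); cv2.imwrite('pics/t8c.png',cv2.resize(im[220:365,320:470,::-1],None,fx=4,fy=4,interpolation=cv2.INTER_CUBIC))
E
python3 m.py top8
```

```text
time_s: 8.05
position: [0.4743, -0.182, 0.139]
tcp_rot: [-0.256, 1.561, -0.646]
ft_force: [0.7, -0.9, 0.5]
finger_gap: 0.0003
[ 0.4722495  -0.17871042  0.13463817]
335 [ 2.17780689 20.39525096 38.47594321]
0 12 33.6
3 27 38.0
6 26 38.2
9 28 37.7
12 28 37.3
15 26 37.3
18 27 35.8
21 26 35.3
24 25 34.7
27 29 34.6
30 27 34.5
33 26 33.3
36 25 32.6
39 3 32.1
tcp nest -90.99610972635898 -1.3938349248577286
```

View pics/s8c.png

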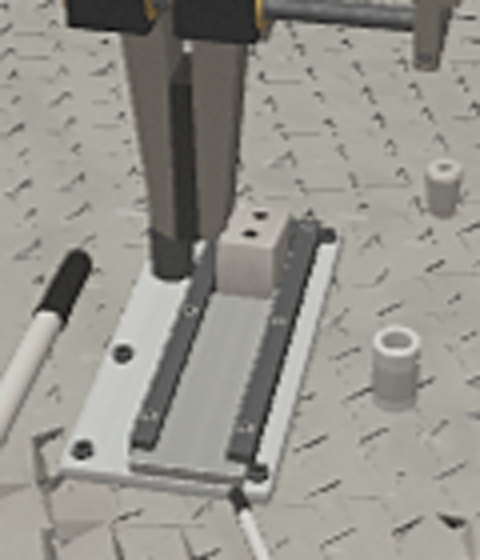

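View pics/t8c.png

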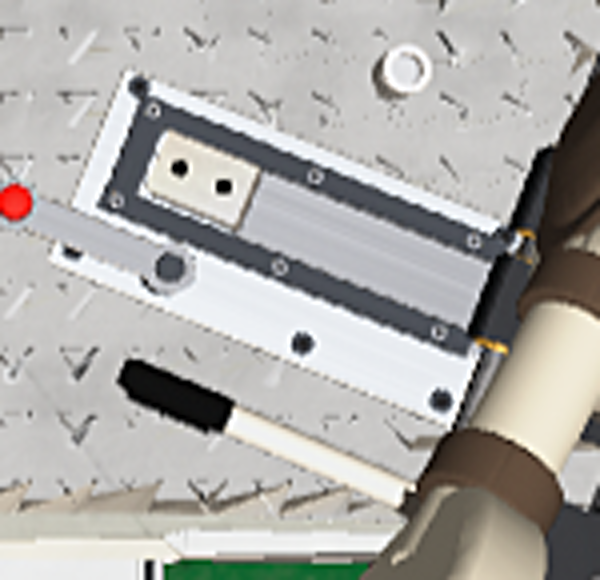

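```bash
python3 -m crank '[0,0,0,-0.03,0,0,0,0,-0.03,0,0,0,0,-0.03,0,0,0.0065,0.016,0,0,0,0.0065,0.016,0,0,0,0.0065,0.016,0,0,0,0.0065,0.016,0,0,0,0.004,0.01,0,0,0,0.0011,0.0028,0,0,0,0,0,0,0,0,0,0,0,0]';  python3 - <<'E'
from h import *
shot('side','s9');s=env.state(); print(s['position'],s['ft_force'])
im,d,K,V=load('s9'); cv2.imwrite('pics/s9c.png',cv2.resize(im[240:340,240:360,::-1],None,fx=6,fy=6,interpolation=cv2.INTER_CUBIC))
E
```

```text
time_s: 9.25
position: [0.5029, -0.1017, 0.044]
tcp_rot: [2.537, 1.57, 2.149]
ft_force: [0.9, -0.7, 0.0]
finger_gap: 0.0001
[ 0.50294511 -0.10182006  0.044078  ] [-0.34551453  0.89677717 -0.26076582]
```

```bash
python3 -m crank '[0,-0.0075,-0.0185,0,0,0,-0.0075,-0.0185,0.03,0,0,-0.0075,-0.0185,0.03,0,0,-0.0075,-0.0185,0.03,0,0,0,0,0,0,0,0,0,0,0]';  python3 - <<'E'
from h import *
shot('side','s10');shot('top','top10');s=env.state(); print(s['position'])
im,d,K,V=load('s10'); cv2.imwrite('pics/s10c.png',cv2.resize(im[240:380,240:360,::-1],None,fx=4,fy=4,interpolation=cv2.INTER_CUBIC))
E
python3 m.py top10
```

```text
time_s: 9.9
position: [0.4732, -0.1762, 0.1347]
tcp_rot: [0.091, 1.569, -0.299]
ft_force: [0.9, -0.3, -0.5]
finger_gap: 0.0006
[ 0.47230648 -0.17475415  0.13282969]
328 [ 4.21272156 22.18431742 39.91346111]
3 22 33.0
6 27 33.3
9 26 33.4
12 26 33.7
15 25 33.5
18 28 33.0
21 26 33.0
24 27 33.1
27 27 33.3
30 27 32.8
33 26 33.4
36 25 33.0
39 16 32.5
tcp nest -87.30585485794496 0.033520295901035
```

View pics/s10c.png

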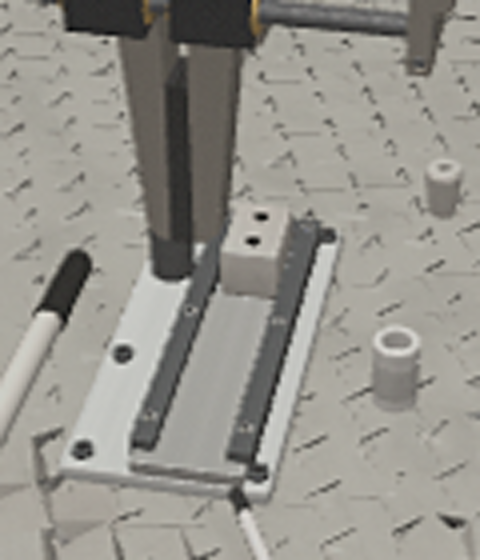

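```bash
python3 -m crank '[0.03,0.0059,0.0342,0,-8.5,0.03,0.0059,0.0342,0,-8.5,0.03,0.0059,0.0342,0,-8.5,0.03,0.0059,0.0342,0,-8.5,0.03,0.0059,0.0342,0,-8.5,0.03,0,0,0,0,0.03,0,0,0,0]';  python3 - <<'E'
from h import *
from scipy.spatial.transform import Rotation as Ro
shot('wrist','w11');s=env.state(); print(s['position'],s['finger_gap'])
T=Ro.from_euler('xyz',s['tcp_rot']).as_matrix();print(np.degrees(np.arctan2(T[1,2],T[0,2])))
for t in('w11','top10'):
    im,d,W=world(t)
    R=(im[...,0]>150)&(im[...,1]<60)&(im[...,2]<60)&(abs(W[...,0]-.502)<.03)&(abs(W[...,1]+.004)<.03)&(W[...,2]>.06)
    print(t,np.median(W[R],0),R.sum())
E
```

```text
time_s: 10.7
position: [0.5017, -0.0036, 0.1328]
tcp_rot: [-2.144, 1.568, 3.014]
ft_force: [-0.6, -0.3, -0.6]
finger_gap: 0.0296
[ 0.50187524 -0.00442628  0.13315464] 0.02962417664950746
-64.56604045088768
w11 [ 0.50433491 -0.005502    0.06764125] 250
top10 [ 0.50232886 -0.0037845   0.06669486] 56
```

View pics/w11.png

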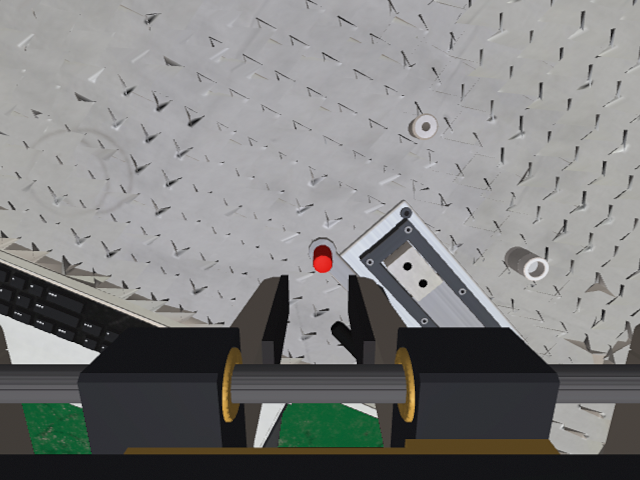

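```bash
python3 -m crank '[0.03,0.001,0,-0.03,0,0.03,0,0,-0.033,0,0.02,0,0,0,0,0.02,0,0,0,0]'; python3 -m crank '[0.02,0.011,-0.0058,0,0,0.02,0.0096,-0.0078,0,0,0.02,0.0078,-0.0096,0,0,0.02,0.0058,-0.011,0,0,0.02,0.0035,-0.0119,0,0,0.02,0.0011,-0.0123,0,0,0.02,-0.0014,-0.0123,0,0,0.02,-0.0031,-0.0101,0,0,0.02,-0.0013,-0.0033,0,0,0.02,0,0,0,0,0.02,0,0,0,0]'; python3 - <<'E'
from h import *
shot('side','s12');s=env.state(); print(s['position'],s['ft_force'])
im,d,K,V=load('s12'); cv2.imwrite('pics/s12c.png',cv2.resize(im[220:370,230:380,::-1],None,fx=4,fy=4,interpolation=cv2.INTER_CUBIC))
E
```

```text
time_s: 11.15
position: [0.5031, -0.0053, 0.0711]
tcp_rot: [-2.221, 1.569, 2.932]
ft_force: [0.3, -0.6, 0.4]
finger_gap: 0.0201
time_s: 12.25
position: [0.5363, -0.0888, 0.0712]
tcp_rot: [-1.184, 1.57, -2.314]
ft_force: [-0.4, -0.2, 1.0]
finger_gap: 0.0198
[ 0.53641141 -0.08857393  0.07120101] [ 0.97068132 -0.10659346 -0.01699388]
```

View pics/s12c.png

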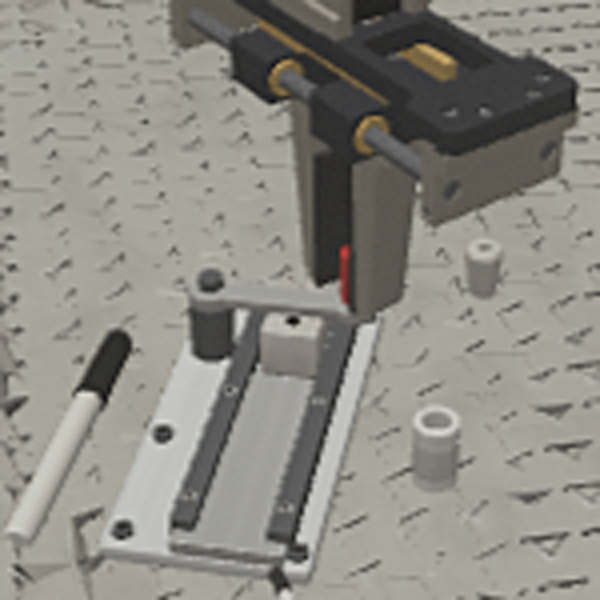

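```bash
python3 -m crank '[0.02,-0.0008,-0.0019,0,0,0.02,-0.0008,-0.0019,0,0,0.02,0,0,0,0]'
```

```text
time_s: 12.6
position: [0.5349, -0.0917, 0.0712]
tcp_rot: [2.743, 1.569, 1.613]
ft_force: [0.3, 3.3, 0.5]
finger_gap: 0.0201
```

```bash
python3 -m crank '[0.02,-0.0006,-0.0014,0,0,0.02,0,0,0,0,0.02,0,0,0,0]'
```

```text
time_s: 12.9
position: [0.5346, -0.0921, 0.0711]
tcp_rot: [2.568, 1.568, 1.438]
ft_force: [1.9, 7.0, 0.1]
finger_gap: 0.0198
```

Force rises at the stop (7 N). Open, centre, lift and check.

```bash
python3 -m crank '[0.03,0.0007,0.0017,0,0,0.03,0.0002,0.0005,0,0,0.03,0,0,0.02,0,0.03,0,0,0.03,0,0.03,0,0,0.05,0,0.03,-0.02,-0.045,0.02,0,0.03,-0.02,-0.045,0,0,0.03,-0.02,-0.045,0,0,0.03,0,-0.045,0,0,0.03,0,-0.045,0,0,0.03,0,0,0,0,0.03,0,0,0,0]'; python3 - <<'E'
from h import *
shot('side','s13');shot('top','top13');s=env.state(); print(s['position'],s['ft_force'])
im,d,K,V=load('s13'); cv2.imwrite('pics/s13c.png',cv2.resize(im[220:370,230:380,::-1],None,fx=4,fy=4,interpolation=cv2.INTER_CUBIC))
im,d,K,V=load('top13'); cv2.imwrite('pics/t13c.png',cv2.resize(im[190:340,320:470,::-1],None,fx=4,fy=4,interpolation=cv2.INTER_CUBIC))
im,d,W=world('top13'); p=np.load('nest.npy'); w=W.reshape(-1,3); c,t=np.cos(p[2]),np.sin(p[2]); dx,dy=w[:,0]-p[0],w[:,1]-p[1]
x,y,z=1000*(c*dx+t*dy),1000*(-t*dx+c*dy),w[:,2]*1000
I=im.reshape(-1,3); m=(I[:,0]>150)&(I[:,1]<60)&(I[:,2]<60)&(z>58)&(z<75)&(abs(x)<100)&(abs(y)<100)
a,b=np.median(x[m]),np.median(y[m]); print('knob',a,b,np.arctan2(36-b,a-20),m.sum())
E
python3 m.py top13
```

```text
time_s: 14.1
position: [0.476, -0.3149, 0.1898]
tcp_rot: [-2.332, 1.57, 2.82]
ft_force: [0.7, 0.7, 0.1]
finger_gap: 0.0302
[ 0.47639643 -0.31314464  0.18983143] [ 0.28559869 -0.14278226  0.26081765]
knob 20.366815861513473 -26.33136354207559 1.5649114623192617 51
327 [ 4.33219971 22.48468271 39.88724772]
3 22 32.6
6 25 32.6
9 26 33.0
12 23 41.0
15 27 41.0
18 28 41.0
21 25 41.1
24 29 41.0
27 28 32.9
30 26 33.0
33 27 32.9
36 26 33.7
39 15 33.2
tcp nest -214.11513112220786 -55.53680739616544
```

View pics/t13c.png

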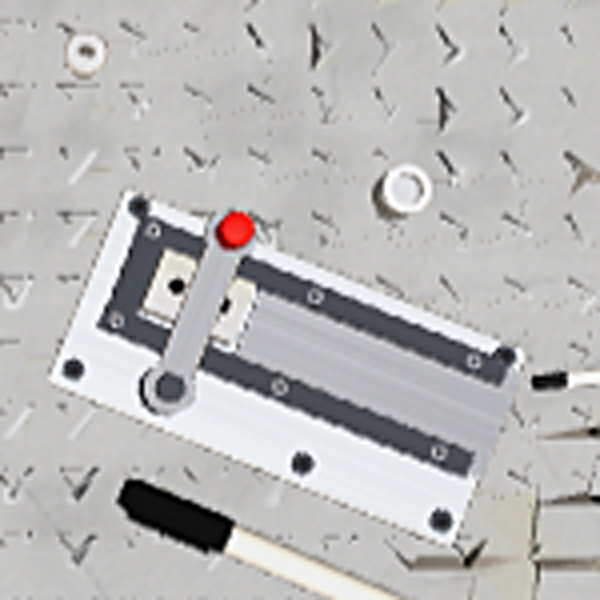

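View pics/s13c.png

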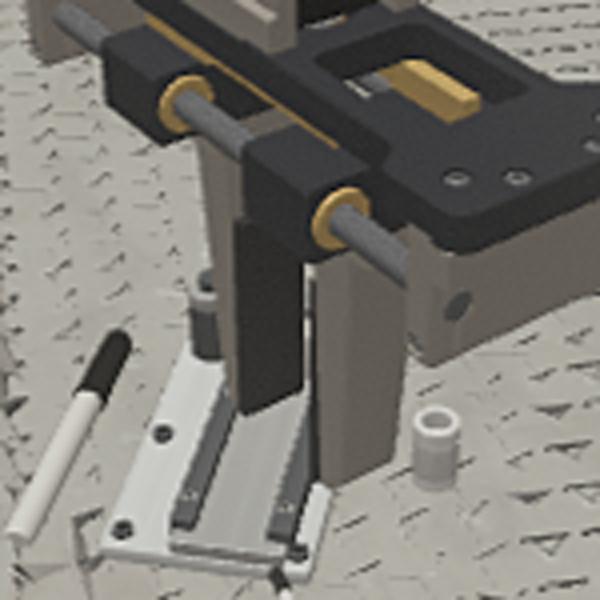

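```bash
python3 -c "
from cell import env
print(env.finish_job())"
```

```text
the job is handed in; nothing more can be done
None
```

The setting block is locked in the pocket and I have handed the job in, after about 14 s of the 58 s allowed. No verdict was reported, so the results below are my own measurements.

**What I did**
- **Lever open:** I caged the red knob between the fingers and swung the lever to its open stop, where the force read about 5 N.
- **Block:** I pushed the block along the channel with closed fingers. The first push left it tilted, with its rear edge about 5 mm high on the deck's end. I pushed 3 mm further and it dropped flat.
- **Lever shut:** I caged the knob again and swung the lever across the block. The planned arc stopped just short, so I pushed about 5 mm more until the force rose to 7 N at the stop.

**Last checks (top camera)**
- **Lever angle:** it measured about 1.565 rad.
- **Block:** its top was level at about 33 mm, which is flat on the floor. It was centred near x = 22 mm in the nest's frame, within the 14–27 mm limit.
- **Bystanders:** the sleeve, collet and marker look unmoved in the pictures. I did not measure their positions at the end.
- **Robot:** the arm was well clear of everything, with the wrist force at about zero.

**Disagreements:** overlaying my nest pose on the side and top pictures showed a 1–2 mm mismatch. The fingers also touched the block about 3 mm earlier than half the 20 mm pad width would suggest. Neither affected the result.

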